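# Close the chip-tray shipping carton

## Task

The chip trays are packed, but the black eye loupe was left standing on them inside the open carton: lift it out and set it down gently, standing upright on the bench or its glass plate, clear of the carton. Then close the carton for shipping without crushing it: first fold both side dust flaps down flat, and only then bring the lid over them and press its front edge down until the tuck tongue is fully home inside the front wall. Leave the tweezers, the loose chip tray and the marker pen where they lie.

Things in the scene. Friction and masses are not known exactly. Their poses are not given: they have to be found in the camera images.
- carton: Brown corrugated carton, 100 (x) x 160 (y) x 63.5 mm, walls 3 mm, fixed on the bench's 5.5 mm glass plate. Origin: centre of its underside; x points away from the robot to the lid hinge, y left, z up. Side walls 60 mm high, front (-x) and back (+x) walls 63.5 mm. Inside, a grey insert with two 50 mm chip trays makes a flat floor 41 mm above the origin.
- eye_loupe: Black eye loupe shaped like a small cup, 37 mm across the widest, 32 mm high, 40 g, standing on the trays in the carton so that it sticks out about 10 mm above the rim. Origin: centre of its underside, z up. Loose.
- flap_left (a joint): Left dust flap, 85 mm wide (along carton x), 50 mm long, 3 mm board, hinged on the left side wall (carton y = +78.5 mm, z = 61.5 mm). 0 = folded in flat, 1.57 = upright, larger = leaning outwards. It stays where it is left; a push of under 1 N moves it.
- flap_right (a joint): Right dust flap, mirror image of the left one (hinge at carton y = -78.5 mm). 0 = folded in flat, 1.57 = upright, larger = leaning outwards.
- lid (a joint): Lid, 94.5 mm from hinge to front fold, 154 mm wide, 3 mm board, hinged on the back wall (carton x = +48.5 mm, z = 65 mm). 0 = shut flat, 1.57 = upright, larger = leaning back. The crease is springy: unless the tongue is pushed home the released lid rises again.
- flap_left_tip (a point): Middle of the left dust flap's free edge.
- flap_left_hinge (a point): Middle of the left dust flap's hinge line.
- flap_right_tip (a point): Middle of the right dust flap's free edge.
- flap_right_hinge (a point): Middle of the right dust flap's hinge line.
- lid_edge (a point): Middle of the lid's front fold (its free edge, where the tongue is attached).
- lid_hinge (a point): Middle of the lid's hinge line.
- tuck_tip (a point): Middle of the tip of the tuck tongue: a springy creased strip, 134 mm wide and 19 mm long, at the lid's front fold, standing square to the lid towards its inside. It slides down just inside the front wall; the last 8 mm of the front edge's travel need a press of a few N.
- tweezers: Steel tweezers, 20 x 116 x 9 mm, lying in front of the carton; origin under the middle. Leave alone.
- chip_tray: Black square chip tray, 50 x 50 x 8 mm, lying to the left of the carton; origin at the centre of its underside. Leave alone.
- marker_pen: White and black marker pen, 17 x 135 x 16 mm, lying left of the glass plate; origin under the middle. Leave alone.
- temp_box: Heater controller, grey box 191 x 162 x 108 mm, fixed close behind the carton, its front at world x = 0.555. The open lid stands just clear of it; fingers that reach behind the lid must stay above its 108 mm high top. Origin: under its middle.

How it is judged:
On the way, in this order (a step that is already met when the one before it is completed fails the run):
1. the loupe stands upright and released on the bench or glass plate, clear of the carton, while the lid is still open (height (world z) of eye_loupe between -0.004 and 0.009 m and angle between eye_loupe's own z axis and vertical below 0.15 rad and linear speed of eye_loupe below 0.02 m/s and contact force between each of the fingers, carton and eye_loupe below 0.05 N and value of joint lid above 0.8 rad), for 0.2 s.
2. both dust flaps are folded down flat while the lid is still open (value of joint each of flap_left, flap_right below 0.3 rad and value of joint lid above 0.8 rad), for 0.2 s.
3. the lid is shut with its tongue home inside the front wall (value of joint lid below 0.05 rad and z of tuck_tip in the frame of carton below 0.055 m and x of tuck_tip in the frame of carton above -0.048 m), for 0.2 s.
At the end, for the whole second after the job is handed in: The lid is shut (within 0.05 rad, about 5 mm at its front edge) with the tongue inside the front wall, both dust flaps lie flat under it (within 0.1 rad), and the loupe stands upright (within 0.15 rad) and at rest on the bench or glass plate, not touching the carton (all of step 3 and value of joint each of flap_left, flap_right below 0.1 rad and height (world z) of eye_loupe between -0.004 and 0.009 m and angle between eye_loupe's own z axis and vertical below 0.15 rad and linear speed of eye_loupe below 0.02 m/s and contact force between carton and eye_loupe below 0.05 N).
It fails at once if the tweezers are moved by more than 30 mm (distance of tweezers from where it was at the start of the episode above 0.03 m).
It fails at once if the loose chip tray is moved by more than 30 mm (distance of chip_tray from where it was at the start of the episode above 0.03 m).
It fails at once if the marker pen is moved by more than 30 mm (distance of marker_pen from where it was at the start of the episode above 0.03 m).
It fails at once if the carton is crushed (more than 50 N on it) (contact force between the arm and carton above 50 N).
It fails at once if the loupe is dropped from more than about 40 mm or thrown instead of set down (linear speed of eye_loupe above 0.6 m/s and contact force between the fingers and eye_loupe below 0.05 N and height (world z) of eye_loupe above 0.02 m).
It also fails if it takes over 56 s, if anything falls off the work surface, if the arm or the gripper's body presses on something with over 40 N, if the wrist force passes 120 N, or if a joint passes its speed limit or range.

## Robot

A 6-joint arm with a two-finger parallel gripper is mounted at the origin on a cart in front of the work surface, level with it; the furniture and walls round the work are solid. World frame = base frame: x ahead of the robot, y to its left, z up, the work surface at z = 0. Lengths are in m, angles in rad, forces in N, time in s.
With the tool pointing down it reaches from about 0.325 to 0.775 m from the base axis. Payload 5.5 kg.
Tool frame: the origin (TCP) lies on the centre line of the jaws, within the pads' length; the fingertips stand 11 mm ahead of it and the grasp point (between the pads) lies 8 mm behind it (arm.tcp_to_tips is the distance from the TCP to the fingertips, in m); z points along the fingers, y is the line along which they close (so a half turn about z gives the same grasp; the last joint's range is limited). The gripper opens to 85 mm and grips with 20 to 120 N. Pads are 22 mm wide; open, the fingers measure 114 mm over their backs; the gripper's body (76 mm by 85 mm) begins 54 mm behind the grasp point. The pads swing forward as they close: fully open they stand 13 mm farther back than shut.
Start: joints at [-0.057, 0.091, 1.231, -0, 1.82, -0.057], TCP at [0.6, -0, 0.242] pointing down, gripper open.
Joint ranges: [-2.87, 2.87], [-0.86, 2.18], [0.17, 2.46], [-1.51, 4.65], [0.06, 2.69], [-2.65, 2.65]. Speed limits (rad/s): [2.57, 2.57, 3.01, 3.14, 3.14, 3.14].

## Interface

Orientations are given as [roll, pitch, yaw] about the fixed x, y, z axes, in that order (R = Rz(yaw) Ry(pitch) Rx(roll)).
In Python, from cell import arm gives the robot as it stands.
- The arm moves only by the shell command python3 -m creep 'ROWS' [OPENING] [FORCE]. ROWS is JSON, a list of rows, each an object with "translation": the shift along the tool's x, y, z normalised to -1 to 1, where 1 is 30 cm, a list of three; "spin": the turn about the tool's z normalised to -1 to 1, where 1 is pi/2 rad. In form: [{"translation": [x, y, z], "spin": spin}, ...]. A call has 1 to 12 rows; each row is the pose to reach, as a shift and turn from the pose commanded when the call began, along the tool's axes at that moment; what a row does not reach only later rows make up. A row lasts 1/10 s, in which the tool goes at most 50 mm and 8.59 degrees, less where a joint would pass 70% of its speed; a pose out of reach is approached as far as the arm can. A call with a number of a shift or a turn outside -1 to 1 is refused whole. A call with a gripper value outside its range is refused whole. OPENING is the opening, from -1 (shut) to 1 (fully open), set as the call begins (- or left out, the last holds). The fingers move at their own pace and stop on an object; FORCE is the grip in N (left out, the last holds). Time passes only in rows, so rows that repeat a pose let the fingers close. It gives the time, the measured TCP pose, the force, the opening and the grip force at its end, in the units of the state.
- arm.sense(): the state, without advancing time (a new reading comes with each control period).
- arm.read_camera(name): name is "scene" or "side" or "wrist"; returns a dict with "frame" (384x512x3 uint8, blue, green, red), "mtx" (3x3 intrinsics, pixels), "R" (3x3) and "t" (3): a world point X has camera coordinates R X + t. Camera axes: x right, y down, z forward; pixel columns grow to the right and rows downward; lengths in m; the calibration is good to about 2 mm. A picture is of the moment at which its call begins. There is no depth.
- arm.sign_off(): hands the job in; it is judged then, once.
The state is a dict: "clock": time; "joint_positions": joint angles; "joint_velocities": joint speeds; "tau": joint torques, N m; "tool_pos": TCP position; "orientation": TCP orientation; "wrist_force": force on the tool from outside, world axes, zero at the start; "wrist_torque": the same for the moment, N m; "opening": finger opening in m; "grasp_force": force on a finger pad.
Only numpy, scipy, OpenCV 4.12 (cv2) and the standard library are available. Lean on these libraries where they do the work, as an engineer would, in place of code of your own. Each camera call takes 0.05 s, during which the arm holds its last target. There are 200 camera calls.

## Working session

There is one attempt and no reset: what is moved stays moved. The work goes in short steps, Python scripts to look and compute and a shell command to move; the robot and the scene stay as the last step left them, time stands still between calls to the robot, and variables do not carry over. Pictures are saved under pics/ and viewed, at most 11 in all, crops included, and the job is handed in when it is done.

```bash
mkdir -p pics; python3 - <<'E'
from cell import arm
import cv2,numpy as np
for n in ("scene","side","wrist"):
    c=arm.read_camera(n); cv2.imwrite(f"pics/{n}0.png",c["frame"]); np.savez(f"{n}.npz",**{k:c[k] for k in("mtx","R","t")})
    print(n,c["mtx"].round(1).tolist(),(-c["R"].T@c["t"]).round(3))
a=cv2.imread("pics/scene0.png");b=cv2.imread("pics/side0.png")
cv2.imwrite("pics/a0.png",cv2.resize(a,(800,600),interpolation=cv2.INTER_CUBIC))
cv2.imwrite("pics/b0.png",cv2.resize(b,(800,600),interpolation=cv2.INTER_CUBIC))
s=arm.sense();print(s)
E
```

```text
scene [[402.8, 0.0, 251.9], [0.0, 402.8, 197.1], [0.0, 0.0, 1.0]] [ 0.078 -0.822  0.538]
side [[449.3, 0.0, 253.8], [0.0, 449.3, 195.3], [0.0, 0.0, 1.0]] [-0.531 -0.424  0.534]
wrist [[325.4, 0.0, 256.6], [0.0, 325.4, 187.5], [0.0, 0.0, 1.0]] [0.6   0.079 0.374]
{'clock': 0.15, 'joint_positions': array([-5.66823034e-02,  9.17235122e-02,  1.23163454e+00, -1.72234990e-05,
        1.81979791e+00, -5.67160131e-02]), 'joint_velocities': array([ 0.00026406, -0.00284178, -0.00232381,  0.00112225,  0.00046228,
        0.00067121]), 'tau': array([ 1.18562282e-03, -4.59372532e+01, -4.18527281e+01, -2.23398712e-05,
        9.54780931e-03, -9.16542831e-06]), 'tool_pos': array([5.99799604e-01, 1.46993628e-05, 2.41373815e-01]), 'orientation': array([-3.14003091e+00, -7.19449587e-05,  1.57082575e+00]), 'wrist_force': array([-0.1816861 ,  0.14806602, -0.0198569 ]), 'wrist_torque': array([-0.00437223,  0.02324927, -0.04117245]), 'grasp_force': 0.0, 'opening': 0.08557694883149275}
```

View pics/a0.png

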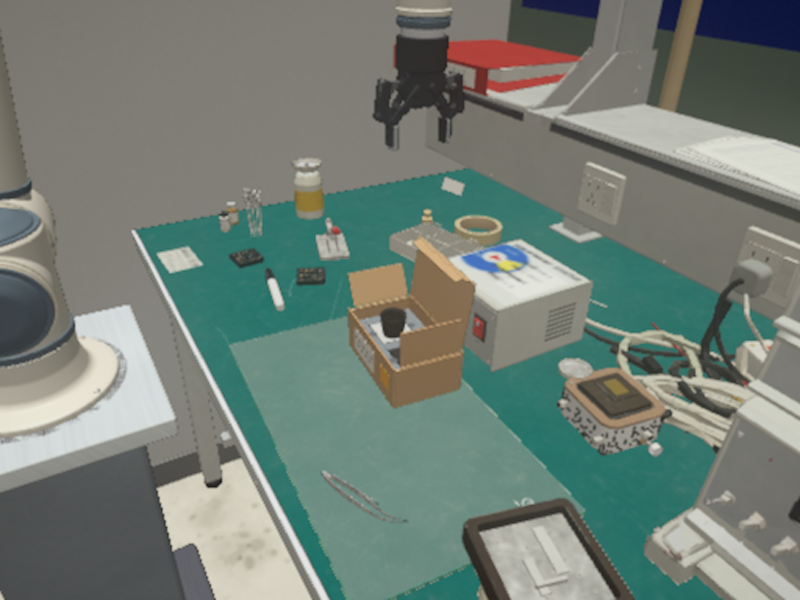

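View pics/b0.png

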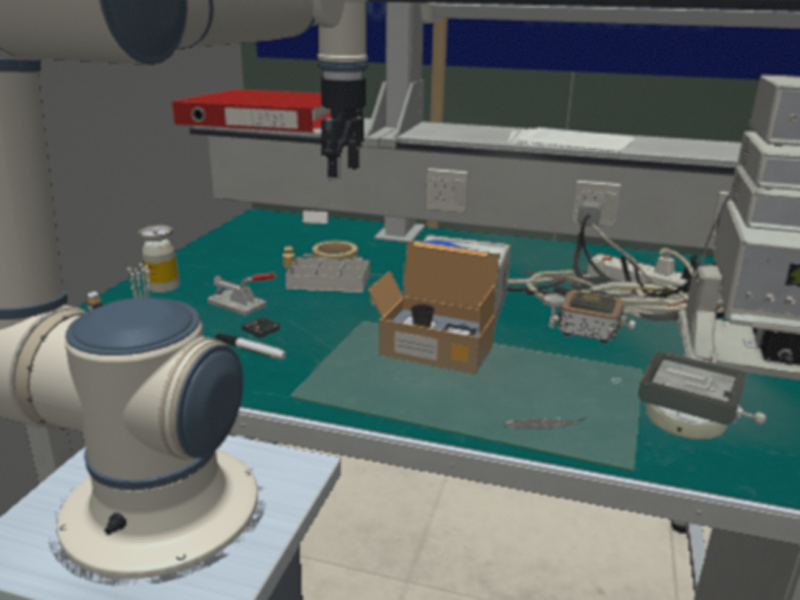

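```bash
python3 - <<'E'
import cv2,numpy as np
a=cv2.imread("pics/scene0.png")[145:265,215:315];b=cv2.imread("pics/side0.png")[145:245,230:330]
cv2.imwrite("pics/c0.png",cv2.resize(a,None,fx=5,fy=5,interpolation=cv2.INTER_CUBIC))
cv2.imwrite("pics/d0.png",cv2.resize(b,None,fx=6,fy=6,interpolation=cv2.INTER_CUBIC))
E
```

```text
(no output)
```

View pics/c0.png

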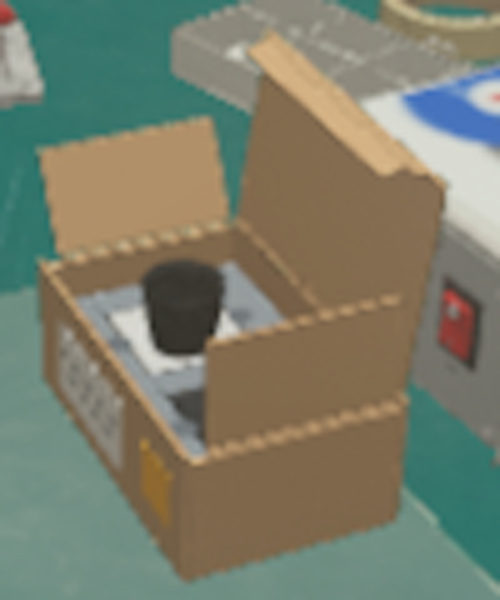

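View pics/d0.png

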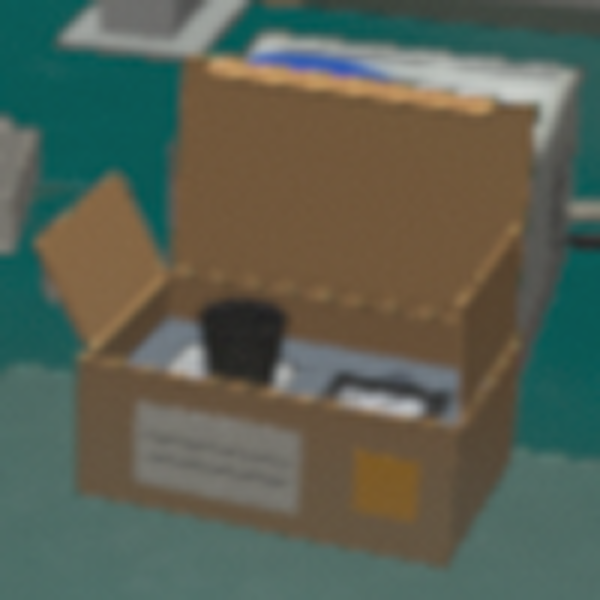

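In the scene crop, the carton's right wall runs from (195,462) to (405,403). The loupe rim is at (184,280), the left flap leans outwards, and the right flap is near upright. The side crop shows the same, with the loupe rim at (244,315). I'll fit poses to these points.

```bash
cat > fit.py <<'E'
import numpy as np
from scipy.optimize import least_squares
C={n:np.load(n+".npz") for n in("scene","side")}
def proj(n,X):
    c=C[n];p=c["mtx"]@(c["R"]@X+c["t"]);return p[:2]/p[2]
def px(n,u,v): return np.array([215+u/5,145+v/5]) if n=="scene" else np.array([230+u/6,145+v/6])
def W(p,X):
    c,s=np.cos(p[2]),np.sin(p[2]);return np.array([p[0]+c*X[0]-s*X[1],p[1]+s*X[0]+c*X[1],.0055+X[2]])
h=.05;w=.08
def fl(a,x,s,r=.05): return [x,s*(.0785-r*np.cos(a)),.0615+r*np.sin(a)]
def lid(a,y): return [.0485-.0945*np.cos(a),y,.065+.0945*np.sin(a)]
def obs(p):
    A,B,L=p[3:6]; lo=[p[6],p[7],.073]
    return [("scene",187,580,[-h,-w,0]),("scene",195,462,[-h,-w,.0635]),("scene",405,403,[h,-w,.0615]),("scene",400,520,[h,-w,0]),
    ("scene",45,265,[-h,w,.0635]),("scene",48,382,[-h,w,0]),
    ("side",78,492,[-h,w,0]),("side",80,358,[-h,w,.0635]),("side",450,565,[-h,-w,0]),("side",460,430,[-h,-w,.0635]),("side",520,345,[h,-w,.0615]),
    ("scene",40,150,fl(A,-.0425,1)),("scene",212,118,fl(A,.0425,1)),("side",38,243,fl(A,-.0425,1)),("side",120,172,fl(A,.0425,1)),
    ("scene",208,342,fl(B,-.0425,-1)),("scene",400,298,fl(B,.0425,-1)),("side",465,300,fl(B,-.0425,-1)),("side",518,228,fl(B,.0425,-1)),
    ("scene",443,185,lid(L,-.077)),("side",190,58,lid(L,.077)),("side",537,107,lid(L,-.077)),
    ("scene",184,280,lo),("side",244,315,lo)]
def f(p): return np.concatenate([proj(o[0],W(p,o[3]))-px(*o[:3]) for o in obs(p)])
r=least_squares(f,[.48,.0,0,2,1.6,1.7,0,0],loss="soft_l1")
print("carton",r.x[:3].round(4),"flaps,lid",r.x[3:6].round(2),"loupe local",r.x[6:].round(4),"world",W(r.x,[r.x[6],r.x[7],.041]).round(4))
for o,e in zip(obs(r.x),f(r.x).reshape(-1,2)): print(o[:3],e.round(1))
E
python3 fit.py
```

```text
carton [ 0.453  -0.2119 -0.0953] flaps,lid [2.02 1.51 1.64] loupe local [-0.0052  0.0251] world [ 0.4502 -0.1864  0.0465]
('scene', 187, 580) [0.3 1. ]
('scene', 195, 462) [-0.8 -0.8]
('scene', 405, 403) [2.3 0. ]
('scene', 400, 520) [1.1 0.6]
('scene', 45, 265) [-0.5 -1.2]
('scene', 48, 382) [-0.5 -1.2]
('side', 78, 492) [-0.3  0.7]
('side', 80, 358) [-0.5 -0.1]
('side', 450, 565) [-0.1  1.4]
('side', 460, 430) [-0.1 -0.1]
('side', 520, 345) [ 0.8 -1.8]
('scene', 40, 150) [0.  0.2]
('scene', 212, 118) [ 0.3 -0.2]
('side', 38, 243) [0.2 0.3]
('side', 120, 172) [-0.1  0.5]
('scene', 208, 342) [-0.3  0.5]
('scene', 400, 298) [ 0.8 -0.2]
('side', 465, 300) [-0.6  1.1]
('side', 518, 228) [0. 0.]
('scene', 443, 185) [0.2 0.1]
('side', 190, 58) [-1.2 -0.2]
('side', 537, 107) [0.2 0.2]
('scene', 184, 280) [0.2 0. ]
('side', 244, 315) [-0.2  0.4]
```

```bash
cat > g.py <<'E'
import sys,numpy as np
from cell import arm
from scipy.spatial.transform import Rotation as Ro
P=(.453,-.2119,-.0953)
def L2W(x,y,z):
    c,s=np.cos(P[2]),np.sin(P[2]);return np.array([P[0]+c*x-s*y,P[1]+s*x+c*y,.0055+z])
def st():
    s=arm.sense();R=Ro.from_euler("xyz",s["orientation"]);d=s["tool_pos"]-[P[0],P[1],.0055]
    l=Ro.from_euler("z",-P[2]).apply(d)
    print("t",round(s["clock"],2),"local",l.round(4),"tip z",round(l[2]-arm.tcp_to_tips,4),"F",s["wrist_force"].round(1),"open",round(s["opening"],4),"grip",round(s["grasp_force"],1),"ori",s["orientation"].round(3),"q",s["joint_positions"].round(2))
    return s,R
def go(x,y,z):
    "row translation to put TCP at carton-local xyz from current pose"
    s,R=st();print("row",(R.inv().apply(L2W(x,y,z)-s["tool_pos"])/.3).round(3))
E
python3 - <<'E'
from g import *
def ray(n,u,v,z):
    c=np.load(n+".npz");d=c["R"].T@np.linalg.inv(c["mtx"])@[u/1.5625,v/1.5625,1];o=-c["R"].T@c["t"];return (o+d*(z-o[2])/d[2])[:2].round(3)
for n,u,v in [("scene",322,474),("scene",405,521),("side",503,424),("side",585,420),("scene",311,275),("scene",275,290),("scene",235,345),("scene",330,600),("scene",580,510),("side",297,395),("side",635,463)]: print(n,u,v,ray(n,u,v,.006))
print(arm.tcp_to_tips); print("above loupe");go(-.011,.0251,.14)
E
```

```text
scene 322 474 [ 0.268 -0.344]
scene 405 521 [ 0.317 -0.446]
side 503 424 [ 0.277 -0.345]
side 585 420 [ 0.321 -0.45 ]
scene 311 275 [0.445 0.097]
scene 275 290 [0.37  0.076]
scene 235 345 [ 0.261 -0.05 ]
scene 330 600 [ 0.211 -0.489]
scene 580 510 [ 0.488 -0.524]
side 297 395 [ 0.261 -0.052]
side 635 463 [ 0.241 -0.514]
0.011
above loupe
t 0.15 local [0.126  0.2249 0.2359] tip z 0.2249 F [-0.2  0.1 -0. ] open 0.0856 grip 0.0 ori [-3.14  -0.     1.571] q [-0.06  0.09  1.23 -0.    1.82 -0.06]
row [-0.62  -0.517  0.32 ]
```

```bash
python3 -m creep '[{"translation":[-0.31,-0.26,0],"spin":-0.2},{"translation":[-0.62,-0.517,0],"spin":-0.5},{"translation":[-0.62,-0.517,0],"spin":-0.94},{"translation":[-0.62,-0.517,0],"spin":-0.94},{"translation":[-0.62,-0.517,0],"spin":-0.94},{"translation":[-0.62,-0.517,0],"spin":-0.94},{"translation":[-0.62,-0.517,0],"spin":-0.94},{"translation":[-0.62,-0.517,0],"spin":-0.94},{"translation":[-0.62,-0.517,0],"spin":-0.94},{"translation":[-0.62,-0.517,0],"spin":-0.94},{"translation":[-0.62,-0.517,0],"spin":-0.94},{"translation":[-0.62,-0.517,0],"spin":-0.94}]' 0.4 25; python3 -c "
from g import *
go(-.011,.0251,.058)"
```

```text
clock: 1.35
tool_pos: [0.4449, -0.1859, 0.2421]
orientation: [3.141, -0.0, 3.045]
wrist_force: [-0.0, 0.4, 0.4]
opening: 0.0597
grasp_force: 0.0
t 1.35 local [-0.0106  0.0251  0.2366] tip z 0.2256 F [-0.   0.4  0.4] open 0.0597 grip 0.0 ori [ 3.141 -0.     3.045] q [-0.47 -0.23  1.53  0.    1.83 -1.94]
row [0.001 0.    0.595]
```

```bash
python3 -m creep '[{"translation":[0,0,0.15],"spin":0},{"translation":[0,0,0.3],"spin":0},{"translation":[0,0,0.42],"spin":0},{"translation":[0,0,0.5],"spin":0},{"translation":[0,0,0.56],"spin":0},{"translation":[0,0,0.595],"spin":0},{"translation":[0,0,0.595],"spin":0}]' 0.4 30; python3 -m creep '[{"translation":[0,0,0],"spin":0},{"translation":[0,0,0],"spin":0},{"translation":[0,0,0],"spin":0},{"translation":[0,0,0],"spin":0},{"translation":[0,0,0],"spin":0},{"translation":[0,0,0],"spin":0}]' -1 30; python3 -c "
from g import *
st()
import cv2;cv2.imwrite('pics/e.png',cv2.resize(arm.read_camera('scene')['frame'][120:280,200:400],None,fx=3,fy=3))"
```

```text
clock: 2.05
tool_pos: [0.4441, -0.1856, 0.0622]
orientation: [3.141, -0.003, 3.046]
wrist_force: [-0.9, 1.4, 0.3]
opening: 0.0598
grasp_force: 0.0
clock: 2.65
tool_pos: [0.4458, -0.1865, 0.0655]
orientation: [-3.141, 0.003, 3.047]
wrist_force: [-0.5, -0.6, 6.6]
opening: 0.0339
grasp_force: 30.3
t 2.65 local [-0.0096  0.0246  0.06  ] tip z 0.049 F [-0.5 -0.6  6.6] open 0.0339 grip 30.3 ori [-3.141e+00  3.000e-03  3.047e+00] q [-0.47 -0.19  1.82  0.    1.51 -1.94]
```

View pics/e.png

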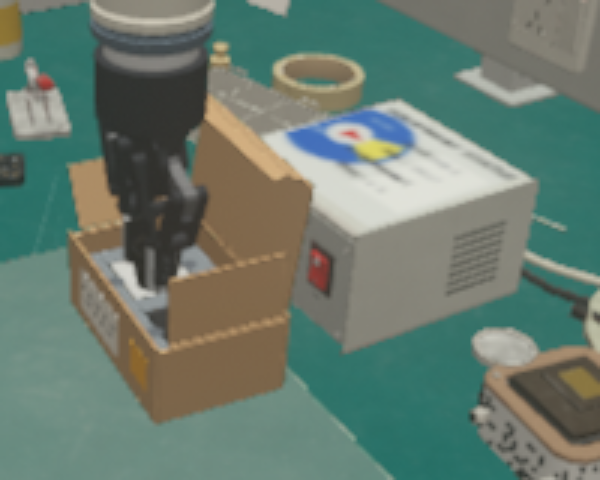

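```bash
python3 -m creep '[{"translation":[0,0,-0.05],"spin":0},{"translation":[0,0,-0.15],"spin":0},{"translation":[0,0,-0.28],"spin":0},{"translation":[0,0,-0.36],"spin":0},{"translation":[0,0,-0.4],"spin":0},{"translation":[0,0,-0.4],"spin":0}]'; python3 -c "
from g import *
go(-.03,-.19,.0195)"
```

```text
clock: 3.3
tool_pos: [0.4455, -0.1863, 0.186]
orientation: [-3.14, 0.003, 3.047]
wrist_force: [0.5, -0.4, -1.4]
opening: 0.0339
grasp_force: 29.9
t 3.3 local [-0.0099  0.0247  0.1805] tip z 0.1695 F [ 0.5 -0.4 -1.4] open 0.0339 grip 29.9 ori [-3.140e+00  3.000e-03  3.047e+00] q [-0.47 -0.23  1.64 -0.    1.73 -1.94]
row [ 0.07  -0.715  0.537]
```

```bash
python3 -m creep '[{"translation":[0.01,-0.1,0],"spin":0},{"translation":[0.03,-0.25,0],"spin":0},{"translation":[0.05,-0.4,0],"spin":0},{"translation":[0.07,-0.55,0],"spin":0},{"translation":[0.07,-0.66,0.05],"spin":0},{"translation":[0.07,-0.715,0.15],"spin":0},{"translation":[0.07,-0.715,0.28],"spin":0},{"translation":[0.07,-0.715,0.38],"spin":0},{"translation":[0.07,-0.715,0.45],"spin":0},{"translation":[0.07,-0.715,0.49],"spin":0},{"translation":[0.07,-0.715,0.51],"spin":0},{"translation":[0.07,-0.715,0.51],"spin":0}]'; python3 -c "
from g import *
go(-.03,-.19,.0195)"
```

```text
clock: 4.5
tool_pos: [0.4035, -0.3971, 0.0299]
orientation: [3.141, -0.001, 3.047]
wrist_force: [-0.2, -0.7, 0.0]
opening: 0.0339
grasp_force: 30.0
t 4.5 local [-0.0316 -0.1891  0.0244] tip z 0.0134 F [-0.2 -0.7  0. ] open 0.0339 grip 30.0 ori [ 3.141e+00 -1.000e-03  3.047e+00] q [-0.84  0.07  1.64 -0.    1.44 -2.31]
row [-0.005 -0.003  0.016]
```

```bash
python3 -m creep '[{"translation":[0,0,0.008],"spin":0},{"translation":[0,0,0.014],"spin":0},{"translation":[0,0,0.018],"spin":0},{"translation":[0,0,0.018],"spin":0},{"translation":[0,0,0.018],"spin":0}]'
```

```text
clock: 5.0
tool_pos: [0.4039, -0.3977, 0.0257]
orientation: [-3.141, 0.0, 3.047]
wrist_force: [0.5, -0.3, -0.4]
opening: 0.0339
grasp_force: 30.0
```

```bash
python3 -m creep '[{"translation":[0,0,0.004],"spin":0},{"translation":[0,0,0.007],"spin":0},{"translation":[0,0,0.007],"spin":0},{"translation":[0,0,0.007],"spin":0}]'
```

```text
clock: 5.4
tool_pos: [0.404, -0.3978, 0.0245]
orientation: [-3.141, 0.001, 3.047]
wrist_force: [-1.4, 1.5, 5.5]
opening: 0.0341
grasp_force: 30.6
```

Contact with the plate, so I release and rise.

```bash
python3 -m creep '[{"translation":[0,0,0],"spin":0},{"translation":[0,0,0],"spin":0},{"translation":[0,0,0],"spin":0},{"translation":[0,0,0],"spin":0},{"translation":[0,0,0],"spin":0}]' 0.4; python3 -m creep '[{"translation":[0,0,-0.05],"spin":0},{"translation":[0,0,-0.15],"spin":0},{"translation":[0,0,-0.3],"spin":0},{"translation":[0,0,-0.45],"spin":0},{"translation":[0,0,-0.57],"spin":0},{"translation":[0,0,-0.57],"spin":0}]' -1; python3 -c "
from g import *
go(-.012,-.125,.195)
go(-.012,-.125,.100)
import cv2
a=cv2.resize(arm.read_camera('scene')['frame'][130:330,190:390],(400,400));b=cv2.resize(arm.read_camera('side')['frame'][120:280,220:380],(400,400))
cv2.imwrite('pics/f.png',np.hstack([a,b]))"
```

```text
clock: 5.9
tool_pos: [0.4038, -0.3975, 0.0231]
orientation: [3.141, -0.0, 3.047]
wrist_force: [-0.0, -0.1, -0.8]
opening: 0.0597
grasp_force: 0.0
clock: 6.5
tool_pos: [0.4054, -0.3993, 0.2034]
orientation: [-3.133, 0.01, 3.047]
wrist_force: [0.1, 0.4, -0.3]
opening: -0.0004
grasp_force: 0.0
t 6.5 local [-0.0296 -0.1911  0.1979] tip z 0.1869 F [ 0.1  0.4 -0.3] open -0.0004 grip 0.0 ori [-3.133  0.01   3.047] q [-0.84 -0.01  1.4  -0.    1.74 -2.31]
row [-0.059  0.22   0.008]
t 6.5 local [-0.0296 -0.1911  0.1979] tip z 0.1869 F [ 0.1  0.4 -0.3] open -0.0004 grip 0.0 ori [-3.133  0.01   3.047] q [-0.84 -0.01  1.4  -0.    1.74 -2.31]
row [-0.056  0.223  0.325]
```

View pics/f.png

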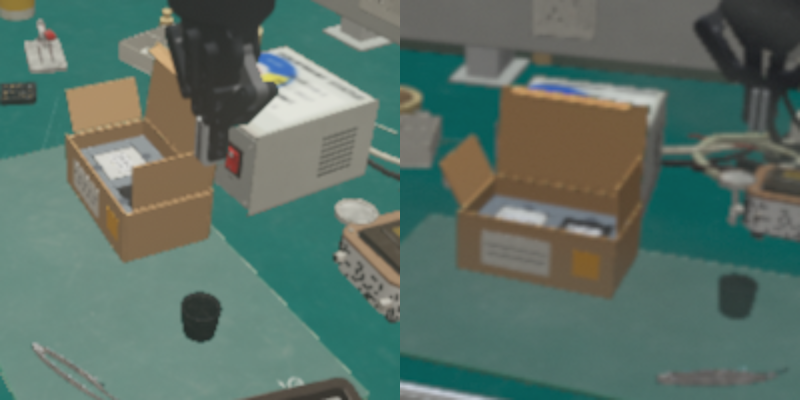

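The loupe stands upright and clear of the carton, at (200,317) in the left half, and both flaps are unchanged. The right flap comes next.

```bash
python3 -m creep '[{"translation":[-0.03,0.12,0],"spin":0},{"translation":[-0.058,0.22,0.02],"spin":0},{"translation":[-0.058,0.22,0.15],"spin":0},{"translation":[-0.058,0.22,0.28],"spin":0},{"translation":[-0.058,0.22,0.325],"spin":0},{"translation":[-0.058,0.22,0.325],"spin":0}]'; python3 -m creep '[{"translation":[0,0.05,0],"spin":0},{"translation":[0,0.1,0],"spin":0},{"translation":[0,0.15,0],"spin":0},{"translation":[0,0.2,0],"spin":0},{"translation":[0,0.24,0],"spin":0},{"translation":[0,0.28,0],"spin":0},{"translation":[0,0.28,0.03],"spin":0},{"translation":[0,0.27,0.055],"spin":0},{"translation":[0,0.26,0.075],"spin":0},{"translation":[0,0.26,0.082],"spin":0},{"translation":[0,0.26,0.082],"spin":0}]';  python3 -c "
from g import *
st()
import cv2
a=cv2.resize(arm.read_camera('scene')['frame'][130:270,190:330],(400,400));b=cv2.resize(arm.read_camera('side')['frame'][130:250,220:340],(400,400))
cv2.imwrite('pics/h.png',np.hstack([a,b]))"
```

```text
clock: 7.2
tool_pos: [0.4257, -0.3321, 0.0931]
orientation: [3.137, -0.006, 3.047]
wrist_force: [-0.4, -0.6, 1.6]
opening: 0.0001
grasp_force: 0.0
clock: 8.3
tool_pos: [0.4356, -0.2536, 0.0783]
orientation: [3.136, 0.003, 3.048]
wrist_force: [-11.6, 20.6, 37.4]
opening: 0.0001
grasp_force: 19.0
t 8.3 local [-0.0133 -0.0431  0.0728] tip z 0.0618 F [-11.6  20.6  37.4] open 0.0001 grip 19.0 ori [3.136e+00 3.000e-03 3.048e+00] q [-0.6  -0.14  1.75  0.01  1.53 -2.08]
```

View pics/h.png

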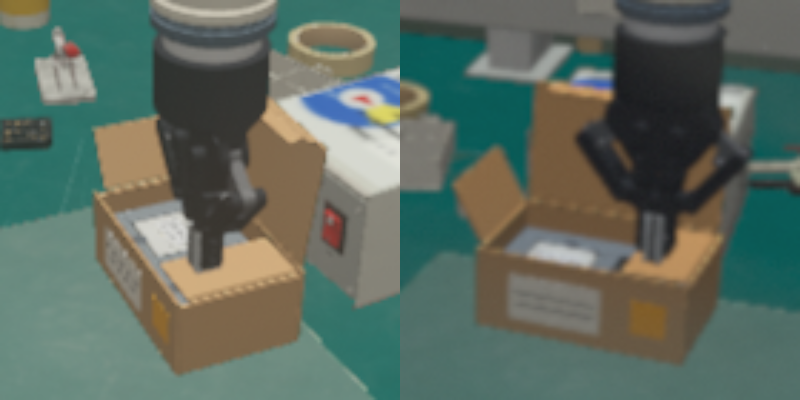

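The right flap is flat under the finger at about (205,265) in the left half, but the press of 37 N is too firm. I'll lift straight off and start the left flap.

```bash
python3 -m creep '[{"translation":[0,0,-0.03],"spin":0},{"translation":[0,0,-0.15],"spin":0},{"translation":[0,0,-0.3],"spin":0},{"translation":[0,0,-0.4],"spin":0},{"translation":[0,0.1,-0.4],"spin":0},{"translation":[0,0.25,-0.4],"spin":0},{"translation":[0,0.4,-0.4],"spin":0},{"translation":[0,0.55,-0.4],"spin":0},{"translation":[0,0.62,-0.4],"spin":0},{"translation":[0,0.62,-0.4],"spin":0}]'; python3 -c "
from g import *
go(-.012,.143,.1)"
```

```text
clock: 9.4
tool_pos: [0.4523, -0.069, 0.1913]
orientation: [3.141, -0.001, 3.05]
wrist_force: [0.3, -1.1, -0.2]
opening: 0.0003
grasp_force: 0.0
t 9.4 local [-0.0142  0.1422  0.1858] tip z 0.1748 F [ 0.3 -1.1 -0.2] open 0.0003 grip 0.0 ori [ 3.141e+00 -1.000e-03  3.050e+00] q [-0.23 -0.3   1.69  0.    1.76 -1.71]
row [-0.008  0.002  0.286]
```

```bash
python3 -m creep '[{"translation":[0,0,0.1],"spin":0},{"translation":[0,0,0.2],"spin":0},{"translation":[0,0,0.27],"spin":0},{"translation":[0,0,0.286],"spin":0},{"translation":[0,0,0.286],"spin":0},{"translation":[0,0,0.286],"spin":0}]'; python3 -m creep '[{"translation":[0,-0.05,0],"spin":0},{"translation":[0,-0.1,0],"spin":0},{"translation":[0,-0.15,0],"spin":0},{"translation":[0,-0.2,0],"spin":0},{"translation":[0,-0.25,0],"spin":0},{"translation":[0,-0.29,0],"spin":0},{"translation":[0,-0.327,0],"spin":0},{"translation":[0,-0.327,0],"spin":0},{"translation":[0,-0.327,0.03],"spin":0},{"translation":[0,-0.327,0.05],"spin":0},{"translation":[0,-0.327,0.06],"spin":0},{"translation":[0,-0.327,0.06],"spin":0}]';  python3 -c "
from g import *
st()"
```

```text
clock: 10.0
tool_pos: [0.4528, -0.0715, 0.1076]
orientation: [-3.141, 0.002, 3.046]
wrist_force: [-0.5, 0.1, 0.3]
opening: 0.0001
grasp_force: 0.0
clock: 11.2
tool_pos: [0.4425, -0.1677, 0.0872]
orientation: [3.141, -0.002, 3.048]
wrist_force: [0.4, 0.4, 0.1]
opening: -0.0
grasp_force: 0.0
t 11.2 local [-0.0146  0.043   0.0817] tip z 0.0707 F [0.4 0.4 0.1] open -0.0 grip 0.0 ori [ 3.141e+00 -2.000e-03  3.048e+00] q [-0.43 -0.23  1.81  0.    1.56 -1.91]
```

```bash
python3 -m creep '[{"translation":[0,0,0.012],"spin":0},{"translation":[0,0,0.022],"spin":0},{"translation":[0,0,0.028],"spin":0},{"translation":[0,0,0.028],"spin":0},{"translation":[0,0,0.028],"spin":0}]';  python3 -c "
from g import *
st()"
```

```text
clock: 11.7
tool_pos: [0.443, -0.1684, 0.08]
orientation: [3.142, 0.0, 3.047]
wrist_force: [-0.0, 0.2, 0.6]
opening: 0.0002
grasp_force: 0.0
t 11.7 local [-0.0141  0.0424  0.0745] tip z 0.0635 F [-0.   0.2  0.6] open 0.0002 grip 0.0 ori [3.142 0.    3.047] q [-0.44 -0.23  1.82  0.    1.55 -1.91]
```

```bash
python3 -m creep '[{"translation":[0,0,0.005],"spin":0},{"translation":[0,0,0.005],"spin":0},{"translation":[0,0,0.005],"spin":0},{"translation":[0,0,-0.1],"spin":0},{"translation":[0,0,-0.25],"spin":0},{"translation":[0,0,-0.4],"spin":0},{"translation":[0,0,-0.5],"spin":0},{"translation":[0,0,-0.58],"spin":0},{"translation":[0,0,-0.58],"spin":0}]'; python3 -m creep '[{"translation":[-0.1,-0.05,0],"spin":0},{"translation":[-0.22,-0.12,0],"spin":0},{"translation":[-0.317,-0.14,0],"spin":0},{"translation":[-0.317,-0.14,0],"spin":0},{"translation":[-0.317,-0.14,0],"spin":0}]';  python3 -c "
from g import *
go(.08,0,.146)
import cv2
a=cv2.resize(arm.read_camera('scene')['frame'][110:270,190:350],(400,400));b=cv2.resize(arm.read_camera('side')['frame'][90:250,220:380],(400,400))
cv2.imwrite('pics/i.png',np.hstack([a,b]))"
```

```text
clock: 12.6
tool_pos: [0.444, -0.1689, 0.258]
orientation: [-3.139, 0.007, 3.047]
wrist_force: [-0.1, 0.1, 0.4]
opening: 0.0001
grasp_force: 0.0
clock: 13.1
tool_pos: [0.5333, -0.2189, 0.2516]
orientation: [3.14, -0.004, 3.047]
wrist_force: [-0.0, -0.4, 1.4]
opening: -0.0002
grasp_force: 0.0
t 13.1 local [0.0806 0.0007 0.2461] tip z 0.2351 F [-0.  -0.4  1.4] open -0.0002 grip 0.0 ori [ 3.14  -0.004  3.047] q [-0.45  0.03  1.27 -0.    1.84 -1.93]
row [ 0.001 -0.003  0.334]
```

View pics/i.png

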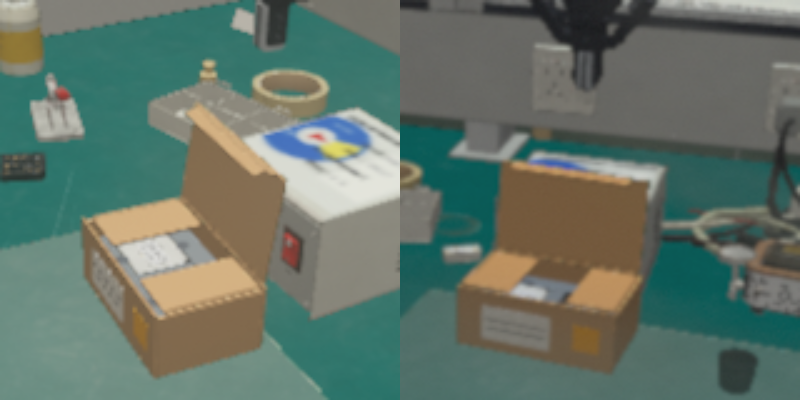

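Both flaps lie flat and the lid is still open. Next, the finger goes down behind the lid and swings it over.

```bash
python3 -m creep '[{"translation":[0,0,0.12],"spin":0},{"translation":[0,0,0.24],"spin":0},{"translation":[0,0,0.31],"spin":0},{"translation":[0,0,0.334],"spin":0},{"translation":[0,0,0.334],"spin":0},{"translation":[0,0,0.334],"spin":0}]'; python3 -m creep '[{"translation":[0.05,0,0],"spin":0},{"translation":[0.1,0,0],"spin":0},{"translation":[0.14,0,0],"spin":0},{"translation":[0.175,0,0],"spin":0},{"translation":[0.22,0,0.018],"spin":0},{"translation":[0.262,0,0.04],"spin":0},{"translation":[0.285,0,0.068],"spin":0},{"translation":[0.305,0,0.097],"spin":0},{"translation":[0.32,0,0.13],"spin":0},{"translation":[0.333,0,0.163],"spin":0},{"translation":[0.333,0,0.163],"spin":0},{"translation":[0.333,0,0.163],"spin":0}]';  python3 -c "
from g import *
st()
import cv2
a=cv2.resize(arm.read_camera('scene')['frame'][130:250,200:320],(400,400));b=cv2.resize(arm.read_camera('side')['frame'][130:250,220:340],(400,400))
cv2.imwrite('pics/j.png',np.hstack([a,b]))"
```

```text
clock: 13.8
tool_pos: [0.534, -0.2193, 0.156]
orientation: [-3.141, 0.003, 3.047]
wrist_force: [-0.7, 0.1, -0.3]
opening: -0.0001
grasp_force: 0.0
clock: 15.0
tool_pos: [0.4342, -0.2096, 0.1045]
orientation: [3.141, -0.001, 3.047]
wrist_force: [0.5, 0.9, 0.3]
opening: -0.0001
grasp_force: 0.0
t 15.0 local [-0.0189  0.0005  0.099 ] tip z 0.088 F [0.5 0.9 0.3] open -0.0001 grip 0.0 ori [ 3.141e+00 -1.000e-03  3.047e+00] q [-0.52 -0.21  1.77  0.    1.59 -2.  ]
```

View pics/j.png

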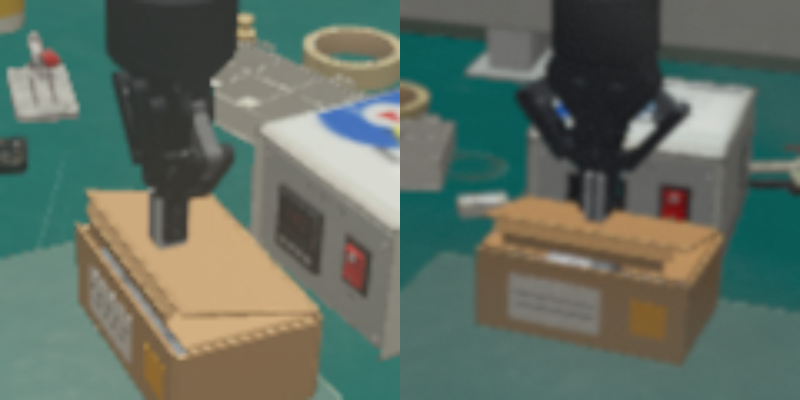

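The lid is about 15° open, and the tongue sits just behind the front wall's top, at (585,255) in the right half. Now I press down in small steps.

```bash
python3 -m creep '[{"translation":[0.015,0,0.015],"spin":0},{"translation":[0.025,0,0.03],"spin":0},{"translation":[0.035,0,0.043],"spin":0},{"translation":[0.035,0,0.053],"spin":0},{"translation":[0.035,0,0.06],"spin":0},{"translation":[0.035,0,0.06],"spin":0},{"translation":[0.035,0,0.06],"spin":0}]';  python3 -c "
from g import *
st()"
```

```text
clock: 15.8
tool_pos: [0.4237, -0.2087, 0.0867]
orientation: [3.141, -0.0, 3.047]
wrist_force: [-0.4, -0.4, 0.3]
opening: -0.0004
grasp_force: 0.0
t 15.8 local [-0.0294  0.0004  0.0812] tip z 0.0702 F [-0.4 -0.4  0.3] open -0.0004 grip 0.0 ori [ 3.141 -0.     3.047] q [-0.53 -0.23  1.82  0.    1.56 -2.01]
```

```bash
python3 -m creep '[{"translation":[0.01,0,0.006],"spin":0},{"translation":[0.01,0,0.01],"spin":0},{"translation":[0.01,0,0.014],"spin":0},{"translation":[0.01,0,0.016],"spin":0},{"translation":[0.01,0,0.016],"spin":0},{"translation":[0.01,0,0.016],"spin":0}]';  python3 -c "
from g import *
st()
import cv2
a=cv2.resize(arm.read_camera('scene')['frame'][130:250,200:320],(400,400));b=cv2.resize(arm.read_camera('side')['frame'][150:250,230:330],(400,400))
cv2.imwrite('pics/k.png',np.hstack([a,b]))"
```

```text
clock: 16.4
tool_pos: [0.4207, -0.2085, 0.0828]
orientation: [-3.141, 0.0, 3.047]
wrist_force: [-2.4, 1.0, 4.6]
opening: 0.0001
grasp_force: 2.6
t 16.4 local [-0.0325  0.0003  0.0773] tip z 0.0663 F [-2.4  1.   4.6] open 0.0001 grip 2.6 ori [-3.141  0.     3.047] q [-0.53 -0.24  1.83 -0.    1.55 -2.01]
```

View pics/k.png

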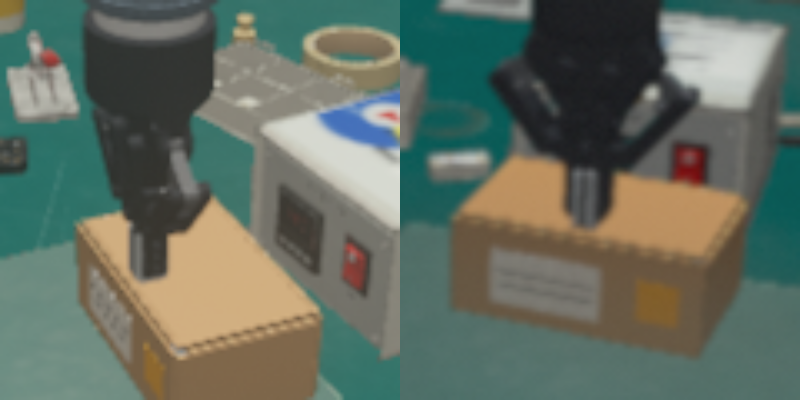

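The lid looks flat on the carton, pressed with 4.6 N. I'll press a little further until it is firm, then release.

```bash
python3 -m creep '[{"translation":[0,0,0.003],"spin":0},{"translation":[0,0,0.005],"spin":0},{"translation":[0,0,0.005],"spin":0},{"translation":[0,0,0.005],"spin":0}]';  python3 -c "
from g import *
st()"
```

```text
clock: 16.9
tool_pos: [0.4207, -0.2085, 0.0826]
orientation: [-3.141, 0.0, 3.047]
wrist_force: [-5.3, 3.1, 11.6]
opening: -0.0
grasp_force: 5.8
t 16.9 local [-0.0324  0.0003  0.0771] tip z 0.0661 F [-5.3  3.1 11.6] open -0.0 grip 5.8 ori [-3.141  0.     3.047] q [-0.53 -0.24  1.83 -0.    1.55 -2.01]
```

```bash
python3 -m creep '[{"translation":[0,0,0.003],"spin":0},{"translation":[0,0,0.004],"spin":0},{"translation":[0,0,0.004],"spin":0},{"translation":[0,0,-0.02],"spin":0},{"translation":[0,0,-0.1],"spin":0},{"translation":[0,0,-0.25],"spin":0},{"translation":[0,0,-0.4],"spin":0},{"translation":[0,0,-0.5],"spin":0},{"translation":[0,0,-0.5],"spin":0},{"translation":[0,0,-0.5],"spin":0}]';  python3 -c "
from g import *
st()
import cv2
a=cv2.resize(arm.read_camera('scene')['frame'][150:310,210:370],(400,400),interpolation=2);b=cv2.resize(arm.read_camera('side')['frame'][150:250,230:330],(400,400),interpolation=2)
cv2.imwrite('pics/l.png',np.hstack([a,b]))"
```

```text
clock: 17.9
tool_pos: [0.421, -0.2085, 0.2307]
orientation: [-3.141, 0.001, 3.047]
wrist_force: [0.2, -0.5, -0.0]
opening: 0.0001
grasp_force: 0.0
t 17.9 local [-0.0321  0.0003  0.2252] tip z 0.2142 F [ 0.2 -0.5 -0. ] open 0.0001 grip 0.0 ori [-3.141e+00  1.000e-03  3.047e+00] q [-0.53 -0.26  1.59  0.    1.82 -2.01]
```

View pics/l.png

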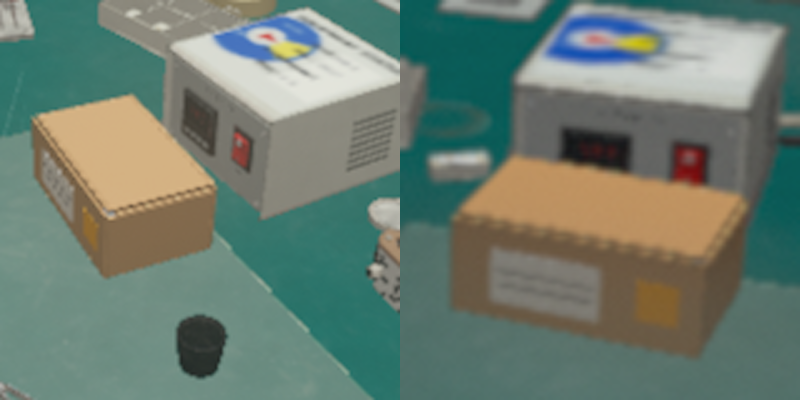

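With the hand gone, the lid stays flat: its front edge lies on the wall from (455,215) to (700,260) in the right half. The loupe stands upright at (200,345) in the left half.

```bash
python3 -c "
from cell import arm
print(arm.sign_off())"
```

```text
the job is handed in; nothing more can be done
None
```

I handed the job in at about 18 s, with no verdict returned: the last pictures show the loupe upright on the plate clear of the carton and the lid staying flat after release, and both dust flaps lay flat before the lid went over them; the tongue being home is inferred from the lid staying shut.

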